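# Pack the whistle and click both kit cases shut

## Robot

A 6-joint arm with a two-finger parallel gripper is mounted at the origin on the work surface. World frame = base frame: x ahead of the robot, y to its left, z up, the work surface at z = 0. Lengths are in mm, angles in rad, forces in N, time in s.
With the tool pointing down it reaches from about 350 to 975 mm from the base axis. Payload 4.9 kg.
Tool frame: the origin (TCP) lies at the very end of the fingers, on their centre line; the grasp point (between the pads) lies 19 mm behind it; x points along the fingers, y is the direction in which the jaws open and shut, and the axes are right-handed (so a half turn about x gives the same grasp; the last joint's range is limited). The gripper opens to 85 mm and grips with 20 to 120 N. Pads are 22 mm wide; open, the fingers measure 114 mm over their backs; the gripper's body (76 mm by 85 mm) begins 54 mm behind the grasp point. The pads swing forward as they close: fully open they stand 13 mm farther back than shut.
Start: joints at [-1.317, 0.053, 1.613, -0, 1.476, -0.119], TCP at [227.634, -582.052, 231.304] pointing down, gripper open.
Joint ranges: [-3.01, 3.01], [-1.01, 2.22], [0.06, 2.58], [-1.02, 4.17], [0.09, 2.62], [-3.14, 3.14]. Speed limits (rad/s): [2.57, 2.57, 3.14, 3.14, 3.14, 3.14].

## Interface

Orientations are given as a rotation vector (axis times angle).
In Python, from bench import telemetry, cams, ctrl gives the robot as it stands. The module is installed in compiled form; this text tells all that it offers.
- The arm moves only by the tool step_arm, never from a script. Its argument "plan" is a list of rows, each a list of 5 numbers: the shift along the tool's x, y, z in m, then the turn about the tool's x in rad, then the closure, from 0 (fully open) to 1 (shut). A call has 1 to 12 rows; each row shifts and turns the commanded pose from where the row before left it, along the tool's axes as they then stand; what a row does not reach is not made up. A row lasts 1/8 s, in which the tool goes at most 62.5 mm and 10.7 degrees, less where a joint would pass 70% of its speed; a pose out of reach is approached as far as the arm can. A call is refused whole if a number of a shift passes 0.0625 or a number of a turn 0.188, either way. A call with a gripper value outside its range is refused whole. The fingers move at their own pace and stop on an object; the grip force is fixed at half the most. Time passes only in rows, so rows that do not move let the fingers close. It gives the time, the measured TCP pose, the force and the opening at its end, in the units of the state.
- telemetry.sense(): the state, without advancing time (a new reading comes with each control period).
- cams.camera(name): name is "scene" or "top" or "wrist"; returns the picture (480x640x3 uint8, red, green, blue); there is no depth.
- cams.calibration(name): a dict with "fx", "fy", "cx", "cy" (pixels), "position" and "attitude" of the camera in the world. Camera axes: x right, y up, looking along -z (the intrinsics and any distortion apply to the point x, -y, -z); pixel columns grow to the right and rows downward; lengths in mm; the calibration is good to about 2 mm. The wrist camera is an equidistant fisheye: a pixel r from the principal point sees the ray r / f radians off the axis. A picture is of the moment at which its call begins: read the wrist's pose just before it. calibration takes no time and is no camera call; for the wrist camera it gives the pose at the moment of the call.
- ctrl.job_done(): hands the job in, once; it reports no verdict.
The state is a dict: "t": time; "q": joint angles; "qvel": joint speeds; "joint_efforts": joint torques, N m; "ee_pos": TCP position; "tcp_rot": TCP orientation; "ft_force": force on the tool from outside, world axes, zero at the start; "ft_torque": the same for the moment, N m; "gripper_width": opening from 0.0 (shut) to 1.0 (fully open).
Only numpy, scipy, OpenCV 4.12 (cv2) and the standard library are available. Lean on these libraries where they do the work, as an engineer would, in place of code of your own. Each camera call takes 0.05 s, during which the arm holds its last target.

## Task

Put the orange whistle into the empty kit case with the orange cover, then close the covers of both kit cases, pressing each one down until its catch snaps and holds it fully shut. The wristband stays in the blue-covered case; leave everything else on the shelf where it stands.

Things in the scene. Friction and masses are not known exactly. Their poses are not given: they have to be found in the camera images.
- whistle_center (a point): Orange plastic whistle lying flat on its side, 20 mm tall, 25 g. This point is the axis of its round drum (24 mm diameter), half-way up (10 mm above what it lies on). Its x axis points along the mouthpiece, which is 11 mm wide, runs tangentially from the drum (flank at y = +12 mm) and ends at x = 34 mm; z is up. It can be gripped from above across the drum along its y axis (24 mm wide).
- case_orange: The empty kit case: black open box fixed to the shelf, 100 mm (x) by 110 mm (y) outside, rim 32 mm high, walls and floor 5 mm thick, with an orange hinged cover. Origin: centre of its underside, on the shelf. x points from the hinge edge (x = -50 mm, towards the robot) to the front catch edge (x = +50 mm); z is up.
- case_blue: The other kit case: same size and axes, with a blue hinged cover; the green wristband already lies in it. Fixed to the shelf.
- cover_orange (a joint): Angle of the orange cover, rad: 0 fully shut, pi/2 upright, 2.1 its stop, leaning back to the robot. Hinge line along the case's y at x = -50 mm, z = 32 mm. A stiff hinge holds it where left (0.5 N at the edge moves it). From about 0.07 rad down the catch resists with about 13 N at the edge (more nearer the hinge), then snaps and holds the cover within 0.02 rad of shut.
- cover_blue (a joint): Angle of the blue cover, rad; the same cover, hinge and catch as the orange one.
- cover_orange_edge (a point): Middle of the orange cover's free edge, on its outer face (the top when shut); x points along the cover from hinge to edge, z out of the outer face. The cover is a panel 5 mm thick, 100 mm from hinge to edge, 110 mm wide; its top is 37 mm above the shelf when shut. A 30 mm wide catch tab at this point sticks out 8 mm and hangs 14 mm below the panel.
- cover_blue_edge (a point): The same point on the blue cover, which has the same panel and tab.
- wristband: Green hard silicone wristband, a ring of 66 mm outer diameter, 12 mm tall, lying flat in the blue-covered case; origin at the centre of its underside.
- jar: Bystander: glass jar with bamboo lid, 84 mm diameter, 117 mm tall; origin at the centre of its underside.
- cards: Bystander: red card box, 65 x 92 x 20 mm, lying flat beyond the cases; origin at the centre of its underside.
- bat: Bystander: table tennis bat lying flat, about 245 mm long; its origin lies on the shelf near the neck.
- game_clock: Bystander: wooden two-dial game clock, 60 x 120 x 58 mm; origin at the centre of its underside.
- cup: Bystander: blue ceramic cup, 76 mm diameter, 90 mm tall; origin at the centre of its underside.

How it is judged:
By the outcome, as a careful person would: the job done as asked, in the order asked, and still so for the second after the job is handed in, with the robot touching nothing.
It also fails if it takes over 56 s, if anything falls off the work surface, if the arm or the gripper's body presses on something with over 40 N, if the wrist force passes 120 N, or if a joint passes its speed limit or range.

## Working session

There is one attempt and no reset: what is moved stays moved. The work goes in short steps, Python scripts to look and compute and a tool call to move; the robot and the scene stay as the last step left them, time stands still between calls to the robot, and variables do not carry over. Pictures are saved under pics/ and viewed, and the job is handed in when it is done.

Besides the shell and the picture viewer there is one more tool, called after "Call:" as name(argument=value, ...), one argument or row to a line, values as JSON. step_arm: Moves the arm, as the interface text tells. Its arguments: {"type":"object","properties":{"plan":{"type":"array","items":{"type":"array","items":{"type":"number"}}}},"required":["plan"]}

```bash
mkdir -p pics
python3 - <<'E'
from bench import telemetry,cams
import cv2
print(telemetry.sense())
for n in ["scene","top","wrist"]:
    print(n,cams.calibration(n))
    cv2.imwrite(f"pics/{n}0.png",cams.camera(n)[:,:,::-1])
E
```

```text
{'t': 0.0, 'q': array([-1.31702397e+00,  5.33475645e-02,  1.61429904e+00,  1.98436431e-05,
        1.47597390e+00, -1.19026039e-01]), 'qvel': array([ 1.40468499e-03,  2.35065386e-03,  1.37412454e-03,  9.99495853e-05,
       -3.29259930e-05, -1.71326306e-04]), 'joint_efforts': array([-1.12815364e-03, -3.93680334e+01, -3.70177174e+01, -3.07545424e-04,
        7.03406346e-03, -8.84938970e-06]), 'ee_pos': array([ 227.47373752, -581.4718607 ,  230.06575708]), 'tcp_rot': array([ 2.01842409,  0.38275142, -2.01866403]), 'ft_force': array([0.88463309, 0.55410635, 0.14866717]), 'ft_torque': array([ 0.00017664, -0.01048081,  0.01154947]), 'gripper_width': 1.0006892755128716}
scene {'fx': 577.6939802667827, 'fy': 577.6939802667827, 'cx': 321.78722541231537, 'cy': 231.14798945450227, 'position': array([1347.4452307 ,  -64.60994273, 1222.62730392]), 'attitude': array([0.43904526, 0.42172904, 1.48160159])}
top {'fx': 524.8845018593503, 'fy': 524.8845018593503, 'cx': 331.23731940568797, 'cy': 244.10462542813465, 'position': array([ 420.71955549,  -49.49316284, 1278.0169931 ]), 'attitude': array([ 0.15375346, -0.11976534, -1.56525264])}
wrist {'fx': 371.64829954431775, 'fy': 371.64829954431775, 'cx': 319.7574389168565, 'cy': 238.05030686345762, 'position': array([ 300.80240846, -552.51773556,  371.38919537]), 'attitude': array([-0.27360534,  0.19001414, -1.18719492])}
```

View pics/scene0.png

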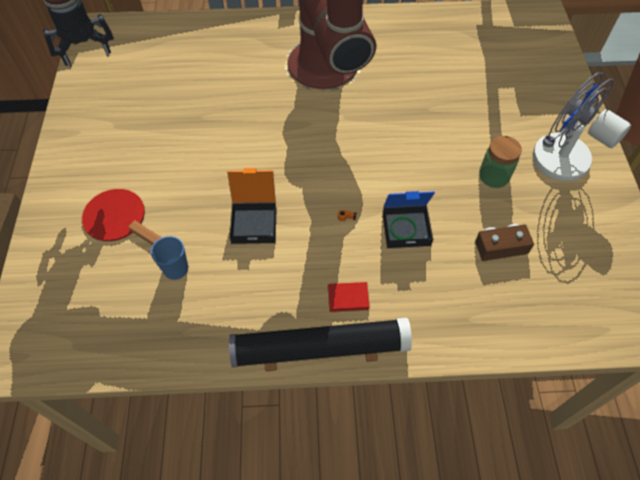

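View pics/top0.png

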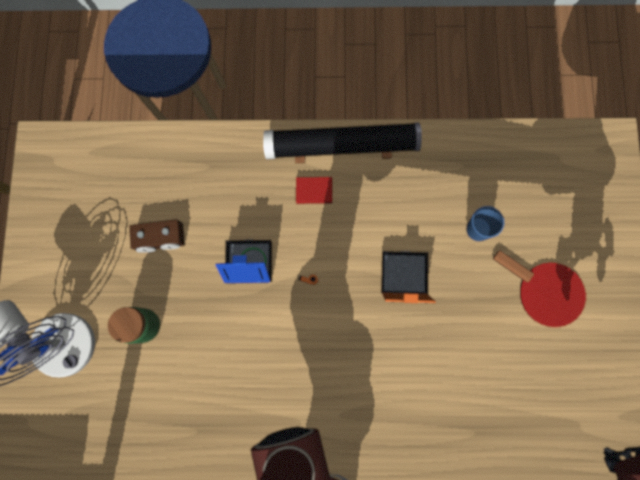

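View pics/wrist0.png

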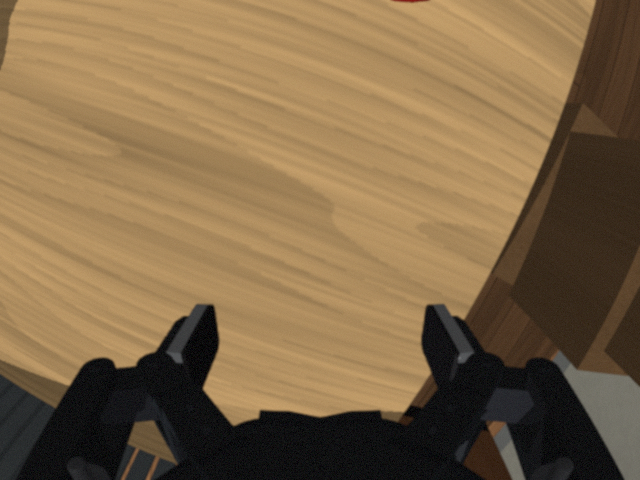

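```bash
cat > h.py <<'E'
import numpy as np,cv2
from scipy.spatial.transform import Rotation as R
from bench import telemetry,cams
def ray(n,u,v,c=None):
    c=c or cams.calibration(n); x=(u-c['cx'])/c['fx'];y=(v-c['cy'])/c['fy']
    if n=='wrist':
        r=np.hypot(x,y); s=np.sin(r)/r if r>1e-9 else 1; d=np.array([x*s,-y*s,-np.cos(r)])
    else: d=np.array([x,-y,-1.])
    return c['position'],R.from_rotvec(c['attitude']).apply(d/np.linalg.norm(d))
def plane(n,u,v,z,c=None):
    p,d=ray(n,u,v,c); return p+d*(z-p[2])/d[2]
def proj(n,P,c=None):
    c=c or cams.calibration(n); q=R.from_rotvec(c['attitude']).inv().apply(np.asarray(P,float)-c['position'])
    x,y,z=q[...,0],-q[...,1],-q[...,2]
    if n=='wrist':
        rr=np.hypot(x,y);t=np.arctan2(rr,z);k=t/np.maximum(rr,1e-9)
    else:k=1/z
    return np.stack([c['cx']+c['fx']*x*k,c['cy']+c['fy']*y*k],-1)
def tri(obs):
    A=np.zeros((3,3));b=np.zeros(3)
    for n,u,v in obs:
        p,d=ray(n,u,v);M=np.eye(3)-np.outer(d,d);A+=M;b+=M@p
    return np.linalg.solve(A,b)
def crop(im,x0,y0,w,h,s,f):
    cv2.imwrite(f,cv2.resize(im[y0:y0+h,x0:x0+w,::-1],None,fx=s,fy=s,interpolation=cv2.INTER_CUBIC))
E
python3 - <<'E'
from h import *
t=cv2.imread('pics/top0.png')[:,:,::-1];s=cv2.imread('pics/scene0.png')[:,:,::-1]
crop(t,205,225,240,90,3.3,'pics/t1.png')
crop(s,220,160,230,95,3.4,'pics/s1.png')
for n,u,v in [('top',311,280),('scene',345,216)]: print(plane(n,u,v,10))
E
```

```text
[555.48710934  27.21479329  10.        ]
[558.26434221  28.19454971  10.        ]
```

View pics/t1.png

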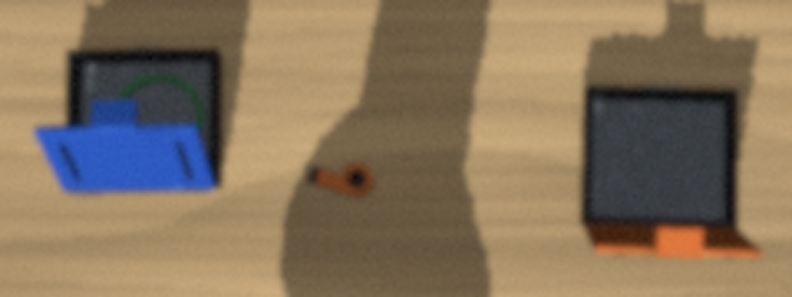

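View pics/s1.png

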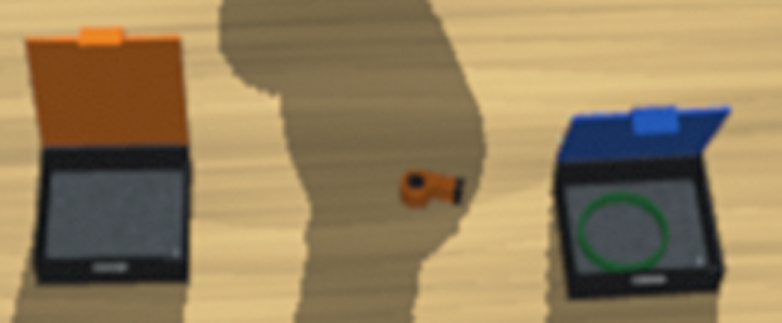

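```bash
cat >> h.py <<'E'
def toolshift(target,s=None):
    s=s or telemetry.sense(); return R.from_rotvec(s['tcp_rot']).inv().apply(np.asarray(target)-s['ee_pos'])
E
python3 - <<'E'
from h import *
s=telemetry.sense();print(R.from_rotvec(s['tcp_rot']).as_matrix().round(3))
c=cams.calibration('wrist');print(R.from_rotvec(c['attitude']).as_matrix().round(3))
print(toolshift([480,20,330]))
E
```

```text
[[-0.     0.364 -0.931]
 [ 0.002 -0.931 -0.364]
 [-1.    -0.002 -0.   ]]
[[ 0.364  0.886  0.288]
 [-0.931  0.347  0.11 ]
 [-0.002 -0.309  0.951]]
[ -98.84300606 -468.46768715 -454.26026736]
```

Call:
step_arm(
  plan=[
    [-0.008,-0.039,-0.038,0,0],
    [-0.008,-0.039,-0.038,0,0],
    [-0.008,-0.039,-0.038,0,0],
    [-0.008,-0.039,-0.038,0,0],
    [-0.008,-0.039,-0.038,0,0],
    [-0.008,-0.039,-0.038,0,0],
    [-0.008,-0.039,-0.038,0,0],
    [-0.008,-0.039,-0.038,0,0],
    [-0.008,-0.039,-0.038,0,0],
    [-0.008,-0.039,-0.038,0,0],
    [-0.008,-0.039,-0.038,0,0],
    [-0.008,-0.039,-0.038,0,0],
  ],
)

```text
t: 1.65
ee_pos: [482.1, 21.7, 327.4]
tcp_rot: [2.018, 0.38, -2.017]
ft_force: [0.4, -0.4, 0.3]
gripper_width: 1.003
```

Call:
step_arm(
  plan=[
    [0,0,0,-0.17,0],
    [0,0,0,-0.17,0],
    [0,0,0,-0.17,0],
    [0,0,0,-0.17,0],
    [0,0,0,-0.17,0],
    [0,0,0,0,0],
    [0,0,0,0,0],
  ],
)

```text
t: 2.52
ee_pos: [481.8, 19.9, 327.1]
tcp_rot: [1.462, 1.023, -1.463]
ft_force: [0.4, 0.2, 0.5]
gripper_width: 1.005
```

Run:
```python
from h import *
s=telemetry.sense();c=cams.calibration('wrist');im=cams.camera('wrist')
np.save('c1.npy',c,allow_pickle=True)
print(s);print(c);print(R.from_rotvec(s['tcp_rot']).as_matrix().round(3))
cv2.imwrite('pics/w1.png',im[:,:,::-1])
```

```text
{'t': 2.525, 'q': array([-1.13235297e-01, -3.34326571e-01,  1.80483186e+00,  2.14411126e-05,
        1.67135000e+00,  2.37155762e-01]), 'qvel': array([ 0.00037599, -0.00011961, -0.00055583,  0.00068842,  0.00049006,
       -0.00915441]), 'joint_efforts': array([ 5.71959332e-03, -2.37380666e+01, -3.81613040e+01,  1.94838240e-04,
        1.70511747e-03,  5.61198147e-03]), 'ee_pos': array([481.76132247,  19.89751089, 327.13678414]), 'tcp_rot': array([ 1.46233392,  1.02277962, -1.46266001]), 'ft_force': array([0.42977283, 0.18110447, 0.48478653]), 'ft_torque': array([0.02759664, 0.00574609, 0.0073767 ]), 'gripper_width': 1.004757608212575}
{'fx': 371.64829954431775, 'fy': 371.64829954431775, 'cx': 319.7574389168565, 'cy': 238.05030686345762, 'position': array([508.63847643,  94.52358618, 468.302548  ]), 'attitude': array([-0.30965352,  0.056311  , -0.34718545])}
[[-0.     0.939 -0.343]
 [ 0.    -0.343 -0.939]
 [-1.    -0.     0.   ]]
```

View pics/w1.png

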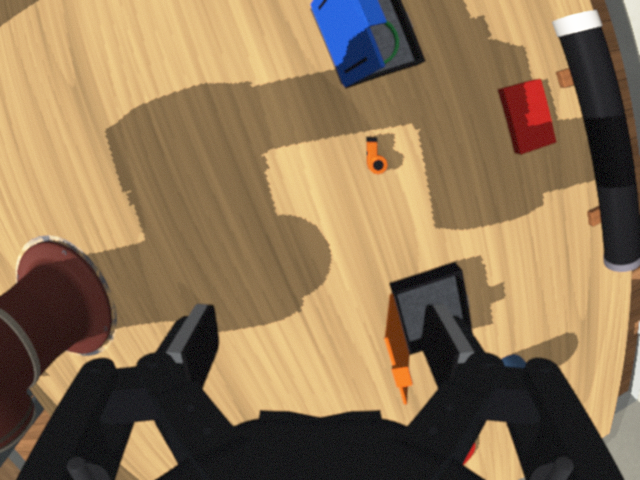

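Run:
```python
from h import *
t=cv2.imread('pics/w1.png')[:,:,::-1]
crop(t,350,125,60,50,10,'pics/w1a.png')
crop(t,370,250,110,160,3.7,'pics/w1b.png')
crop(t,300,0,140,100,5,'pics/w1c.png')
```

```text
(no output)
```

View pics/w1a.png

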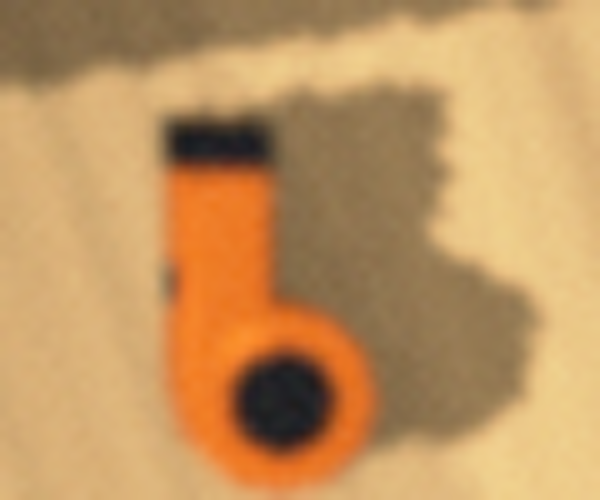

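View pics/w1b.png

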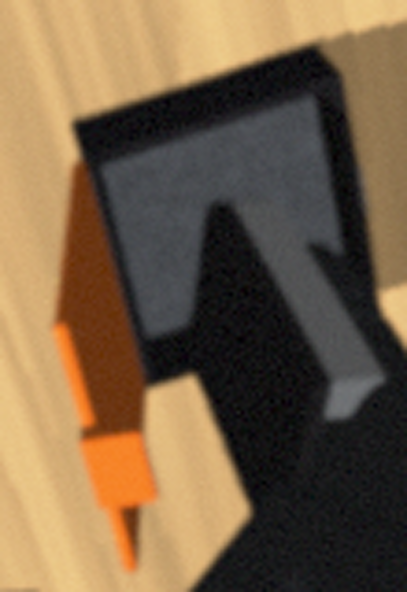

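View pics/w1c.png

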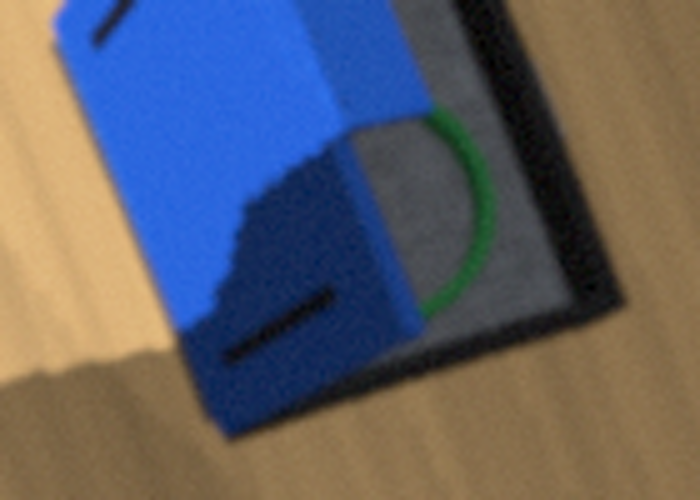

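```bash
cat > fit.py <<'E'
from h import *
from scipy.optimize import least_squares
C={'top':cams.calibration('top'),'scene':cams.calibration('scene'),'wrist':np.load('c1.npy',allow_pickle=True).item()}
px={'top':lambda u,v:(205+(u+.5)/3.3-.5,225+(v+.5)/3.3-.5),'scene':lambda u,v:(220+(u+.5)/3.4-.5,160+(v+.5)/3.4-.5),
'wb':lambda u,v:(370+(u+.5)/3.7-.5,250+(v+.5)/3.7-.5),'wc':lambda u,v:(300+(u+.5)/5-.5,(v+.5)/5-.5)}
def cov(th,y,r=100,h=5): return (-50+r*np.cos(th)-h*np.sin(th),y,32+r*np.sin(th)+h*np.cos(th))
def W(p,q):
    x,y,z=q;c,s=np.cos(p[2]),np.sin(p[2]);return np.array([p[0]+c*x-s*y,p[1]+s*x+c*y,z])
O=[('wb',58,325,'e',55,5),('wb',130,570,'e',-55,5),('wb',75,122,(-50,55,0)),('wb',320,43,(50,55,0)),
('top',585,90,(50,55,32)),('top',738,92,(50,-55,32)),('top',597,252,'e',55,5),('top',760,257,'e',-55,5),
('scene',27,38,'e',-55,5),('scene',181,37,'e',55,5),('scene',38,283,(50,-55,0)),('scene',188,283,(50,55,0))]
B=[('top',70,52,(50,55,32)),('top',218,52,(50,-55,32)),('top',37,128,'e',55,5),('top',192,126,'e',-55,5),
('wc',622,300,(50,-55,0)),('wc',425,328,'e',-55,0),('wc',230,437,'h',-55,5),
('scene',573,115,'e',-55,5),('scene',730,108,'e',55,5),('scene',570,297,(50,-55,0)),('scene',720,290,(50,55,0))]
def model(p,o):
    if o[3]=='e': q=cov(p[3],o[4],100,o[5])
    elif o[3]=='h': q=cov(p[3],o[4],0,o[5])
    else:q=o[3]
    n='wrist' if o[0][0]=='w' else o[0]
    return proj(n,W(p,q),C[n])
def res(p,L): return np.concatenate([model(p,o)-px[o[0]](o[1],o[2]) for o in L])
if __name__=='__main__':
  for nm,L,p0 in[('orange',O,[540,-150,0,1.6]),('blue',B,[540,150,0,1.3])]:
    r=least_squares(res,p0,args=(L,),loss='soft_l1',x_scale=[10,10,.1,.1]);print(nm,r.x.round(3));print(res(r.x,L).reshape(-1,2).round(1).tolist())
  c=C['wrist'];a=plane('wrist',377.3,164.2,20,c);print('drum',a,'slot', plane('wrist',378,165,20,c))
  print('tip',plane('wrist',372,137,20,c))
  a=plane('wrist',366.8,160,20,c);b=plane('wrist',366.8,138,20,c);d=b-a;print('dir deg',np.degrees(np.arctan2(d[1],d[0])))
  for q in [(168,300),(272,300),(168,170),(272,170)]: print(plane('wrist',350+q[0]/10,125+q[1]/10,20,c))
E
python3 fit.py
```

```text
orange [ 5.72502e+02 -1.99009e+02 -3.90000e-02  1.78500e+00]
[[0.2, 0.5], [-0.5, 1.5], [-0.9, -0.3], [-0.8, -0.0], [0.9, -1.5], [0.5, -0.4], [-0.9, -0.7], [0.5, -0.1], [0.1, 0.1], [1.0, 0.0], [0.2, 1.1], [0.9, 0.8]]
blue [6.02574e+02 1.79517e+02 2.40000e-02 1.27000e+00]
[[-0.9, -0.8], [-0.5, -1.9], [-1.0, 1.5], [1.5, 1.0], [-3.8, 4.0], [2.4, 0.5], [-0.7, 0.1], [0.3, 0.2], [1.2, -0.5], [0.1, 2.4], [0.7, 1.7]]
drum [556.26104452  23.05242551  20.        ] slot [556.76668906  21.83784692  20.        ]
tip [560.80687846  56.62399733  20.        ]
dir deg 71.03467340814754
[547.69505989  37.92025895  20.        ]
[559.73920221  33.80496257  20.        ]
[552.84593311  52.90330851  20.        ]
[564.83881374  48.84762341  20.        ]
```

Call:
step_arm(
  plan=[
    [0.0414,0.0138,-0.0056,0,0],
    [0.0414,0.0138,-0.0056,0,0],
    [0.0414,0.0138,-0.0056,0,0],
    [0.0414,0.0138,-0.0056,0,0],
    [0.0414,0.0138,-0.0056,0,0],
    [0,0,0,0,0],
  ],
)

```text
t: 3.32
ee_pos: [553.7, 22.9, 116.0]
tcp_rot: [1.457, 1.029, -1.469]
ft_force: [-1.0, -0.2, 0.6]
gripper_width: 0.998
```

Run:
```python
from h import *
s=telemetry.sense();c=cams.calibration('wrist');im=cams.camera('wrist')
np.save('c2.npy',c,allow_pickle=True)
print(s['ee_pos'],s['tcp_rot'])
cv2.imwrite('pics/w2.png',im[:,:,::-1])
```

```text
[553.70358662  22.90538077 116.0385283 ] [ 1.45693344  1.0293092  -1.46879426]
```

View pics/w2.png

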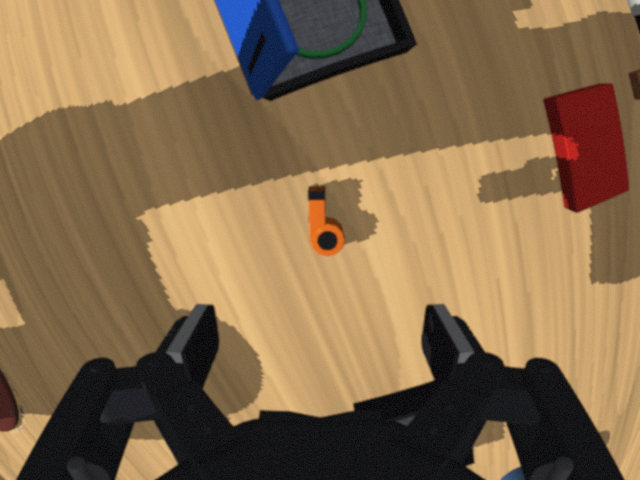

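Run:
```python
from h import *
t=cv2.imread('pics/w2.png')[:,:,::-1]
crop(t,290,175,70,90,6.5,'pics/w2a.png')
m=(t[:,:,0]>170)&(t[:,:,2]<80);m[:180]=0;m[265:]=0;m[:,:290]=0;m[:,360:]=0
ys,xs=np.nonzero(m);print(xs.min(),xs.max(),ys.min(),ys.max())
```

```text
309 343 200 255
```

View pics/w2a.png

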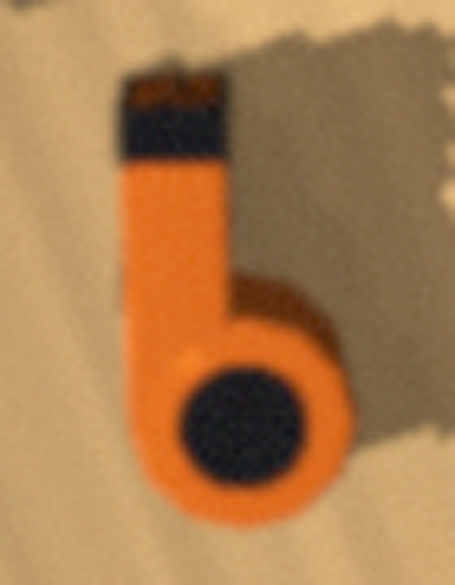

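Run:
```python
from h import *
c=np.load('c2.npy',allow_pickle=True).item()
f=lambda u,v,z=20:plane('wrist',290+(u+.5)/6.5-.5,175+(v+.5)/6.5-.5,z,c)
d=f(243,422);print(d)
for a,b in[((121,160),(128,330)),((228,160),(228,310))]:
    e=f(*a)-f(*b);print(np.degrees(np.arctan2(e[1],e[0])))
print(f(174,105))
s=telemetry.sense();print(R.from_rotvec(s['tcp_rot']).as_matrix().round(3));print(toolshift([d[0],d[1],5]))
```

```text
[557.28391934  22.9916603   20.        ]
71.84050564567299
70.20320418225009
[562.02450509  56.63194314  20.        ]
[[-0.004  0.94  -0.342]
 [ 0.    -0.342 -0.94 ]
 [-1.    -0.004  0.001]]
[113.89774977   2.33569038  -1.08008098]
```

Call:
step_arm(
  plan=[
    [0.035,0.0023,-0.001,0,0],
    [0.035,0,0,0,0],
    [0.032,0,0,0,0],
    [0,0,0,0,0],
    [0,0,0,0,0],
  ],
)

```text
t: 4.0
ee_pos: [560.7, 22.7, 21.2]
tcp_rot: [1.463, 1.021, -1.457]
ft_force: [0.6, -0.1, -0.4]
gripper_width: 0.999
```

Call:
step_arm(
  plan=[
    [0.009,-0.003,0.001,0,0],
    [0.008,0,0,0,0],
    [0,0,0,0,0],
    [0,0,0,0,0],
  ],
)

```text
t: 4.5
ee_pos: [555.6, 22.9, 1.3]
tcp_rot: [1.461, 1.024, -1.461]
ft_force: [-0.3, 1.2, 0.0]
gripper_width: 0.997
```

Call:
step_arm(
  plan=[
    [-0.0025,0.0005,0,0,0.3],
    [0,0,0,0,0.6],
    [0,0,0,0,0.9],
    [0,0,0,0,1],
    [0,0,0,0,1],
    [0,0,0,0,1],
    [0,0,0,0,1],
    [0,0,0,0,1],
  ],
)

```text
t: 5.5
ee_pos: [556.5, 22.7, 4.2]
tcp_rot: [1.461, 1.024, -1.46]
ft_force: [-0.9, -0.1, 3.9]
gripper_width: 0.256
```

Run:
```python
from h import *
s=telemetry.sense();print(s['gripper_width'],s['ft_force'],s['ee_pos'])
cv2.imwrite('pics/w3.png',cams.camera('wrist')[:,:,::-1])
```

```text
0.25556924969305106 [-0.85314742 -0.11011798  3.90401325] [556.46584465  22.73344178   4.20276921]
```

View pics/w3.png

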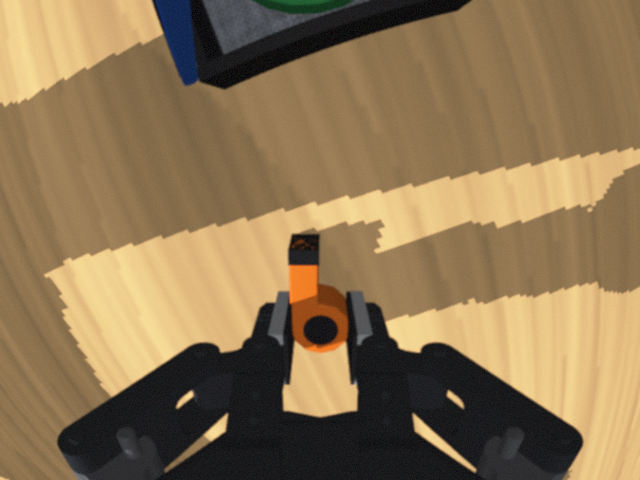

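Call:
step_arm(
  plan=[
    [-0.02,0,0,0,1],
    [-0.04,0,0,0,1],
    [-0.04,0,0,0,1],
    [0,0.0124,0.0266,0,1],
    [0,0.0124,0.0266,0,1],
    [0,0.0124,0.0266,0,1],
    [0,0.0124,0.0266,0,1],
    [0,0.0124,0.0266,0,1],
    [0,0.0124,0.0266,0,1],
    [0,0.0124,0.0266,0,1],
    [0,0.0124,0.0266,0,1],
    [0,0,0,0,1],
  ],
)

```text
t: 7.05
ee_pos: [576.7, -212.7, 104.5]
tcp_rot: [1.463, 1.022, -1.462]
ft_force: [-0.8, -0.1, -0.1]
gripper_width: 0.252
```

Run:
```python
from h import *
s=telemetry.sense();c=cams.calibration('wrist');print(s['gripper_width'],s['ee_pos'])
np.save('c4.npy',c,allow_pickle=True)
cv2.imwrite('pics/w4.png',cams.camera('wrist')[:,:,::-1])
cv2.imwrite('pics/s4.png',cams.camera('scene')[:,:,::-1])
t=cv2.imread('pics/s4.png')[:,:,::-1]
crop(t,200,130,160,120,5,'pics/s4a.png')
```

```text
0.252431621586794 [ 576.66574225 -212.69859686  104.51730316]
```

View pics/w4.png

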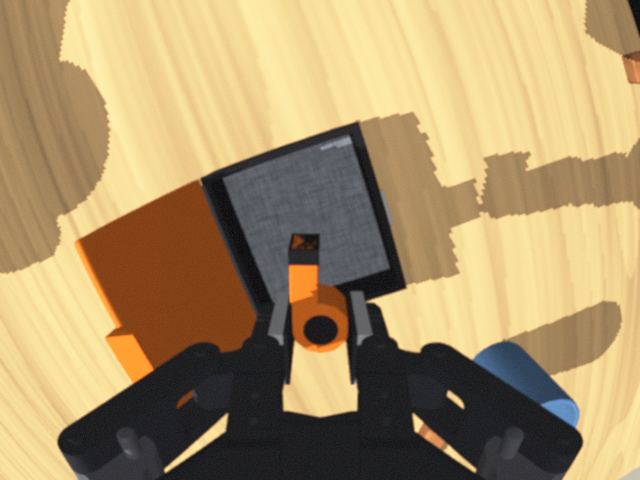

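View pics/s4a.png

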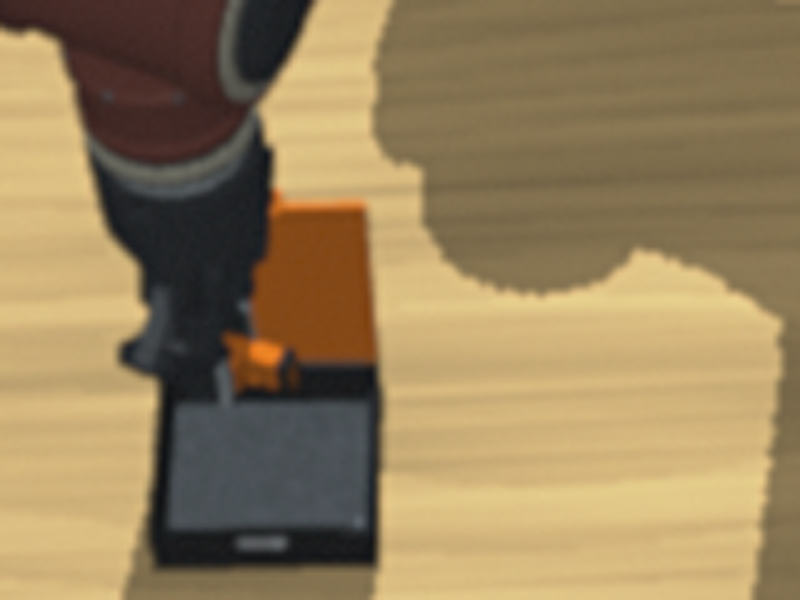

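Run:
```python
from h import *
from fit import W
c=np.load('c4.npy',allow_pickle=True).item()
for u,v in[(203,180),(357,123),(405,288)]: print(plane('wrist',u,v,32,c))
p=[572.5,-199,-.039]
for q in[(-50,55,32),(50,55,32),(50,-55,32)]: print(W(p,q),proj('wrist',W(p,q),c))
```

```text
[ 526.39755245 -144.65410934   32.        ]
[ 622.97228903 -145.75710042   32.        ]
[ 619.74589078 -253.875712     32.        ]
[ 524.68247646 -142.09231649   32.        ] [198.93103393 177.15731514]
[ 624.6064361  -145.99132791   32.        ] [359.83167122 122.46907375]
[ 620.31752354 -255.90768351   32.        ] [406.59912007 290.33040308]
```

Call:
step_arm(
  plan=[
    [0.035,0.001,0,0,1],
    [0.035,0,0,0,1],
    [0.014,0,0,0,1],
    [0,0,0,0,1],
    [0,0,0,0,1],
  ],
)

```text
t: 7.78
ee_pos: [578.9, -211.7, 21.5]
tcp_rot: [1.461, 1.022, -1.459]
ft_force: [0.1, -0.5, 0.9]
gripper_width: 0.26
```

Call:
step_arm(
  plan=[
    [0.006,0,0,0,1],
    [0.0045,0,0,0,1],
    [0,0,0,0,1],
    [0,0,0,0,1],
  ],
)

```text
t: 8.28
ee_pos: [577.6, -211.5, 9.3]
tcp_rot: [1.461, 1.024, -1.461]
ft_force: [0.2, 0.1, -0.9]
gripper_width: 0.258
```

Call:
step_arm(
  plan=[
    [0,0,0,0,0.7],
    [0,0,0,0,0.65],
    [0,0,0,0,0.6],
    [0,0,0,0,0.6],
    [-0.02,0,0,0,0.6],
    [-0.03,0,0,0,0.6],
    [-0.04,0,0,0,0.6],
    [-0.04,0,0,0,0.6],
    [0,0,0,0,0.6],
  ],
)

```text
t: 9.4
ee_pos: [580.8, -213.0, 146.2]
tcp_rot: [1.463, 1.014, -1.454]
ft_force: [0.9, 0.5, -1.0]
gripper_width: 0.396
```

Run:
```python
from h import *
s=telemetry.sense();c=cams.calibration('wrist');print(s['gripper_width'],s['ee_pos'],s['q'])
np.save('c5.npy',c,allow_pickle=True)
cv2.imwrite('pics/w5.png',cams.camera('wrist')[:,:,::-1])
```

```text
0.39558824503028606 [ 580.77361728 -212.95019094  146.21544859] [-4.71696668e-01  9.61152680e-02  1.71257725e+00  2.52020775e-05
  1.32207390e+00 -1.23824418e-01]
```

View pics/w5.png

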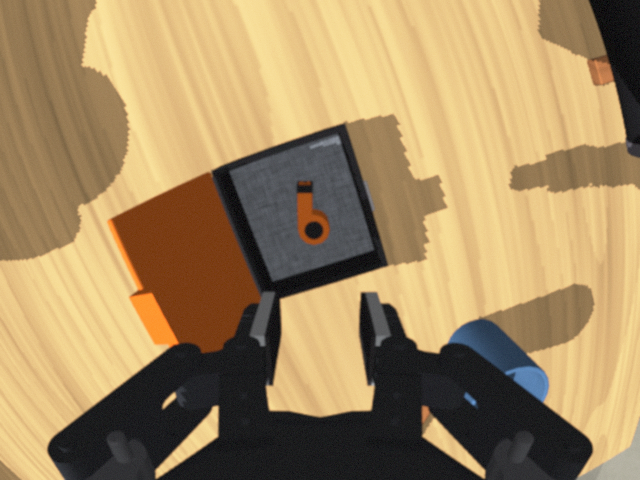

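Call:
step_arm(
  plan=[
    [-0.02,0,0,-0.1745,1],
    [-0.01,0,0,-0.1745,1],
    [0,-0.03,-0.004,0,1],
    [0,-0.035,-0.004,0,1],
    [0,-0.035,-0.004,0,1],
    [0,-0.035,0,0,1],
    [0,0,0,0,1],
    [0,0,0,0,1],
  ],
)

```text
t: 10.45
ee_pos: [442.8, -199.5, 169.0]
tcp_rot: [1.209, 1.21, -1.208]
ft_force: [-0.1, -0.3, -0.5]
gripper_width: 0.004
```

Run:
```python
from h import *
s=telemetry.sense();print(s['gripper_width'],s['ee_pos'],s['q'].round(2),R.from_rotvec(s['tcp_rot']).as_matrix().round(3))
cv2.imwrite('pics/w6.png',cams.camera('wrist')[:,:,::-1])
```

```text
0.004076981964848043 [ 442.83360557 -199.54516255  169.01758964] [-0.58 -0.24  1.99  0.    1.39 -0.58] [[-0.     1.     0.001]
 [ 0.     0.001 -1.   ]
 [-1.    -0.    -0.   ]]
```

View pics/w6.png

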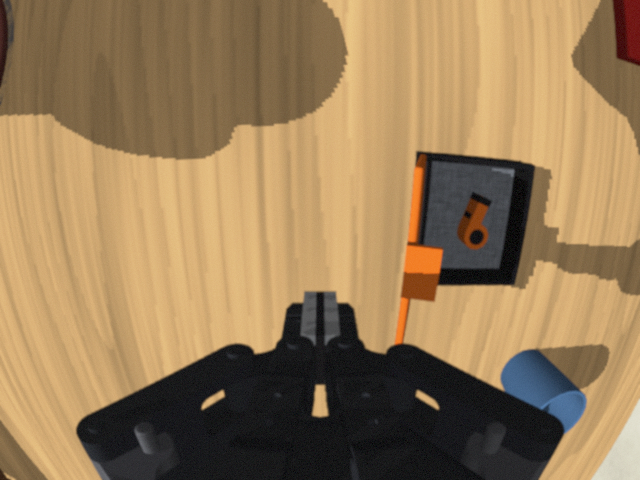

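Call:
step_arm(
  plan=[
    [0.03,0,0,0,1],
    [0.027,0,0,0,1],
    [0,0.03,0,0,1],
    [0,0.029,0,0,1],
    [0,0.022,0,0,1],
    [0.004,0.022,0,0,1],
    [0.009,0.012,0,0,1],
    [0.009,0.011,0,0,1],
    [0.012,0.01,0,0,1],
    [0.012,0.009,0,0,1],
    [0.011,0.006,0,0,1],
    [0.007,0.006,0,0,1],
  ],
)

```text
t: 12.0
ee_pos: [599.5, -199.2, 47.1]
tcp_rot: [1.208, 1.211, -1.209]
ft_force: [-0.8, 0.3, 1.2]
gripper_width: 0.0
```

Run:
```python
from h import *
s=telemetry.sense();print(s['ee_pos'],s['ft_force'])
cv2.imwrite('pics/w7.png',cams.camera('wrist')[:,:,::-1])
```

```text
[ 599.46104194 -199.23754989   47.0653276 ] [-0.76223321  0.25121792  1.18645387]
```

View pics/w7.png

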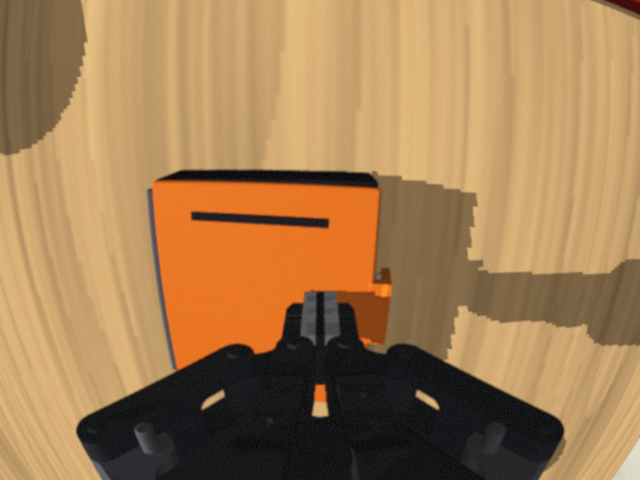

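Call:
step_arm(
  plan=[
    [0.003,0.004,0,0,1],
    [0.003,0.002,0,0,1],
    [0.003,0,0,0,1],
    [0.002,0,0,0,1],
    [0,0,0,0,1],
  ],
)

```text
t: 12.68
ee_pos: [605.6, -199.4, 37.1]
tcp_rot: [1.209, 1.21, -1.209]
ft_force: [-0.2, 0.2, -0.2]
gripper_width: 0.003
```

Call:
step_arm(
  plan=[
    [0.001,0,0,0,1],
    [0.001,0,0,0,1],
    [0,0,0,0,1],
  ],
)

```text
t: 13.05
ee_pos: [605.7, -199.4, 36.7]
tcp_rot: [1.208, 1.211, -1.209]
ft_force: [-4.8, 1.4, 9.1]
gripper_width: 0.003
```

Call:
step_arm(
  plan=[
    [0.0015,0,0,0,1],
    [0.0015,0,0,0,1],
    [0,0,0,0,1],
  ],
)

```text
t: 13.42
ee_pos: [605.8, -199.6, 36.1]
tcp_rot: [1.208, 1.211, -1.209]
ft_force: [-10.5, 3.7, 21.0]
gripper_width: 0.003
```

Call:
step_arm(
  plan=[
    [-0.02,0,0,0,1],
    [-0.05,0,0,0,1],
    [-0.06,0,0,0,1],
    [0,-0.0145,-0.0475,0,1],
    [0,-0.0145,-0.0475,0,1],
    [0,-0.0145,-0.0475,0,1],
    [0,-0.0145,-0.0475,0,1],
    [0,-0.0145,-0.0475,0,1],
    [0,-0.0145,-0.0475,0,1],
    [0,-0.0145,-0.0475,0,1],
    [0,-0.0145,-0.0475,0,1],
    [0,0,0,0,1],
  ],
)

```text
t: 14.92
ee_pos: [488.3, 182.9, 162.4]
tcp_rot: [1.205, 1.212, -1.205]
ft_force: [0.8, -1.0, -0.0]
gripper_width: 0.001
```

Run:
```python
from h import *
s=telemetry.sense();c=cams.calibration('wrist');print(s['ee_pos'],s['ft_force'])
np.save('c8.npy',c,allow_pickle=True)
cv2.imwrite('pics/w8.png',cams.camera('wrist')[:,:,::-1])
cv2.imwrite('pics/s8.png',cams.camera('scene')[:,:,::-1])
from fit import W,cov
p=[602.6,179.5,.024,1.27]
for q in[(-50,55,32),(50,55,32),(50,-55,32),(-50,-55,32),cov(1.27,-55),cov(1.27,55)]: print(q,W(p,q).round(0),proj('wrist',W(p,q),c).round(0))
```

```text
[488.25460429 182.91117331 162.36643297] [ 0.80808121 -0.9842568  -0.00136267]
(-50, 55, 32) [551. 233.  32.] [406. 163.]
(50, 55, 32) [651. 236.  32.] [522. 167.]
(50, -55, 32) [654. 126.  32.] [506. 291.]
(-50, -55, 32) [554. 123.  32.] [399. 297.]
(np.float64(-25.147416985391587), -55, np.float64(128.99148992309583)) [579. 124. 129.] [466. 365.]
(np.float64(-25.147416985391587), 55, np.float64(128.99148992309583)) [576. 234. 129.] [493. 187.]
```

View pics/w8.png

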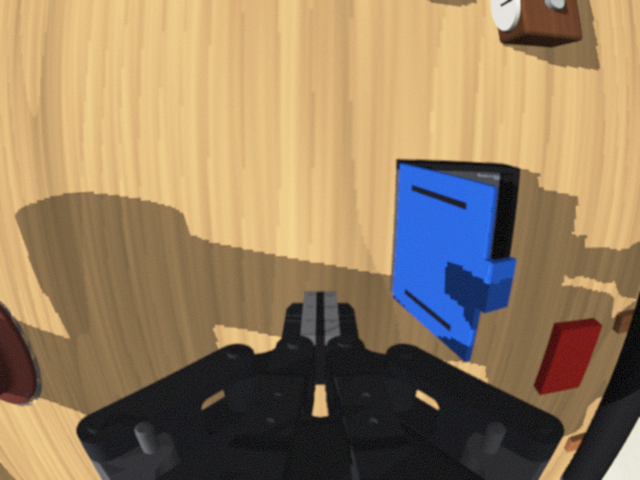

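View pics/s8.png

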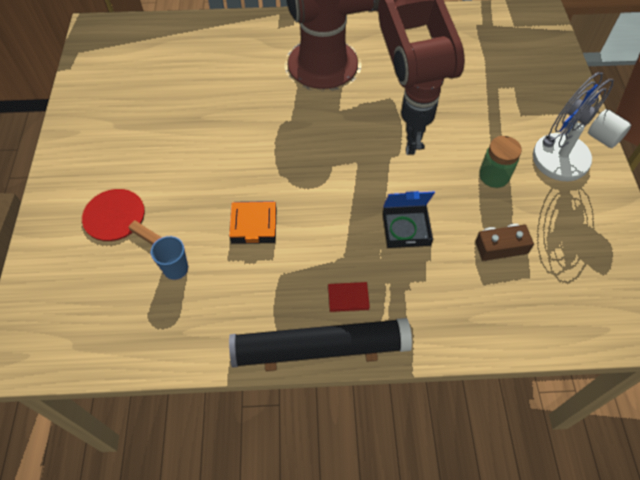

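Call:
step_arm(
  plan=[
    [0.027,0,0,0,1],
    [0.027,0,0,0,1],
    [0,0.03,0,0,1],
    [0,0.03,0,0,1],
    [0,0.025,0,0,1],
    [0.009,0.012,0,0,1],
    [0.009,0.011,0,0,1],
    [0.012,0.01,0,0,1],
    [0.012,0.009,0,0,1],
    [0.011,0.006,0,0,1],
    [0.008,0.006,0,0,1],
    [0,0,0,0,1],
  ],
)

```text
t: 16.52
ee_pos: [628.1, 180.6, 46.3]
tcp_rot: [1.208, 1.211, -1.21]
ft_force: [-0.3, 0.1, -0.5]
gripper_width: -0.002
```

Run:
```python
from h import *
s=telemetry.sense();print(s['ee_pos'],s['ft_force'])
cv2.imwrite('pics/w9.png',cams.camera('wrist')[:,:,::-1])
```

```text
[628.05575695 180.56875649  46.29315068] [-0.32198404  0.09985821 -0.48108646]
```

View pics/w9.png

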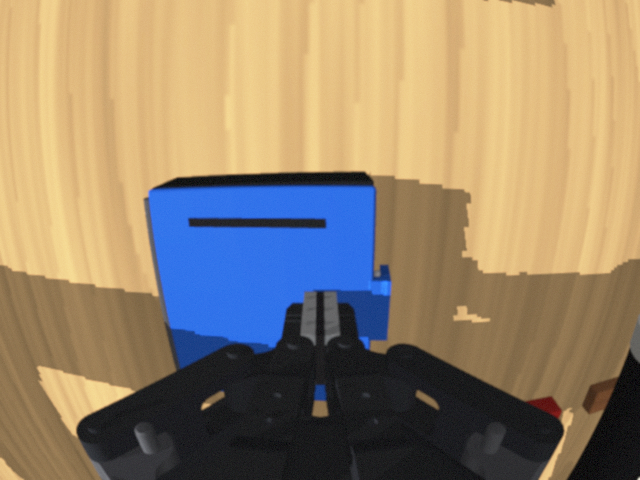

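Call:
step_arm(
  plan=[
    [0.003,0.004,0,0,1],
    [0.003,0.001,0,0,1],
    [0.003,0,0,0,1],
    [0.002,0,0,0,1],
    [0.0015,0,0,0,1],
    [0.0015,0,0,0,1],
    [0,0,0,0,1],
  ],
)

```text
t: 17.45
ee_pos: [634.0, 180.8, 36.4]
tcp_rot: [1.208, 1.209, -1.208]
ft_force: [-7.1, -1.9, 15.4]
gripper_width: 0.005
```

Call:
step_arm(
  plan=[
    [0.0015,0,0,0,1],
    [0,0,0,0,1],
    [-0.02,0,0,0,1],
    [-0.05,0,0,0,1],
    [-0.06,-0.04,0,0,1],
    [-0.03,-0.06,0,0,1],
    [0,-0.06,0.03,0,1],
    [0,0,0,0,1],
    [0,0,0,0,1],
  ],
)

```text
t: 18.58
ee_pos: [487.1, 152.5, 182.1]
tcp_rot: [1.21, 1.209, -1.207]
ft_force: [-0.1, 0.2, 0.4]
gripper_width: 0.001
```

Run:
```python
from h import *
s=telemetry.sense();print(s['ee_pos'],s['ft_force'])
for n in['wrist','scene','top']:
    im=cams.camera(n);cv2.imwrite(f'pics/{n}10.png',im[:,:,::-1])
    if n=='scene': crop(im,220,180,230,75,3.4,'pics/s10a.png')
    if n=='top': crop(im,205,225,240,90,3.3,'pics/t10a.png')
from fit import W,cov
for p in([573,-199.5,-.039],[600,181,.024]):
  for th in (0,0.08):
    print(th,[proj('scene',W(p,cov(th,y))).round(1).tolist() for y in(-55,55)])
```

```text
[487.0730087  152.50397403 182.13853912] [-0.0721516   0.15416406  0.36536206]
0 [[228.7, 236.4], [274.6, 236.0]]
0.08 [[228.3, 234.4], [274.4, 234.1]]
0 [[389.4, 240.8], [435.1, 237.9]]
0.08 [[389.7, 238.8], [435.6, 236.0]]
```

View pics/s10a.png

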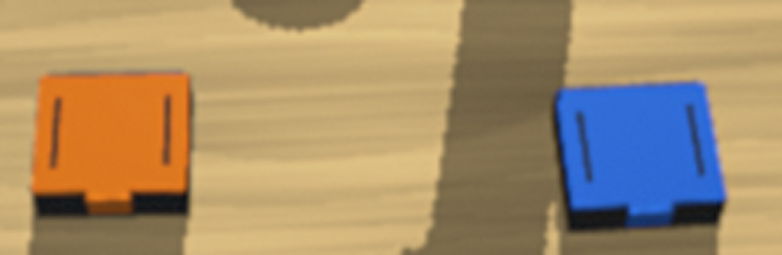

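View pics/wrist10.png

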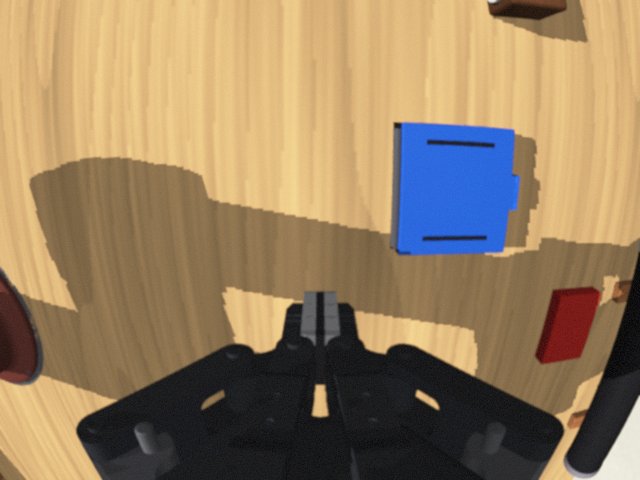

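View pics/t10a.png

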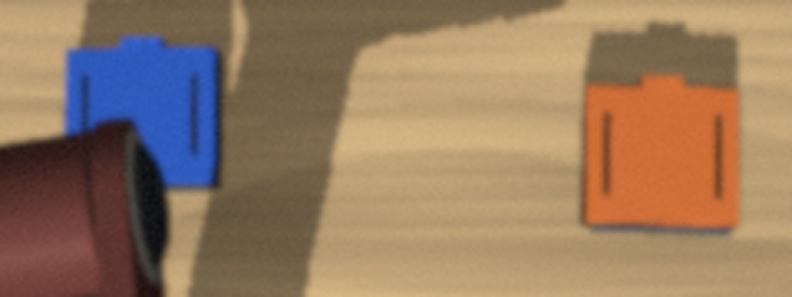

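Run:
```python
from bench import ctrl
print(ctrl.job_done())
```

```text
the job is handed in; nothing more can be done
None
```

The orange whistle is in the orange-covered case. Both covers are pressed shut, orange first and then blue, and I handed the job in at about 19 s.

- **Whistle:** after I released it, the wrist picture showed it lying flat inside the case, clear of the walls.
- **Covers shut:** each cover met a hard stop with the fingertip at about z = 36–37 mm (shut is 37 mm). I pressed orange to 21 N. Blue's last reading was 15 N, and the final 1.5 mm press after it was not read out separately. In the last scene picture, taken with the arm clear, both front edges lie within about 1.5 pixels of their predicted shut position.
- **Catches:** I did not see the snaps as force peaks. I infer them from the height reached and because both covers stayed down once released. For orange, the force was about 0 N at z = 37 mm, below where the catch resists.
- **Everything else:** I did not touch the wristband, and after I closed the blue case it could no longer be seen. The bystanders looked unmoved in the pictures, but I did not measure them. No check failed.

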